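# Hang the rinsed-stopper basket on the spring-balanced arm

### The job

Hang the small wire basket with the blue grip by its bail on the hook of the spring-balanced arm, so that it can drip off over the green tray. Keep hold of it while the arm sinks under the weight, let go only once the arm has settled and carries it all, and leave the basket with the orange grip where it stands.

Things in the scene. Friction and masses are not known exactly. Their poses are not given: they have to be found in the camera images.
- basket_blue: Loose wire basket, 0.3-0.4 kg, 64 mm round, 45 high. Origin: centre of underside, z up. Bail of 8 mm bar in its x-z plane: uprights at x +-31, level crossbar along x, underside 105 above origin; window below it, open along y, 54 wide, 60 high. Blue 16 x 16 mm grip on the crossbar's middle, 113 to 156 above origin, faces along x and y: take it from above, closing along x or y.
- basket_orange: Bystander: a loose basket just like the blue one (same origin, sizes) but with an orange grip. It stays standing where it is.
- hook (a point): Bottom of the hook's shallow V (top of the 8 mm bar) at the arm's free end; moves with the arm, 235 mm up unloaded. x: level, square to the arm. y: to the hinge, 240 mm off; a rod 253 mm high stands 30 beyond it. The upturned tip, 26 mm off in -y, rises 16 mm, as does the V's other side. The bail goes on over the tip along +y, crossbar along x (either way round), then down into the V.
- balancer (a joint): Hinge of the spring-balanced arm, rad. 0: raised (0.1 above level) on its upper stop, its rest when unloaded; grows as the hook sinks; lower stop 0.42. The hook sinks about 13 mm per N hung on it, damped: with the blue basket it settles at 0.14 to 0.21 rad, 34 to 50 mm lower. Let go too early, it falls fast.

How it is judged:
On the way:
1. The blue basket's bail lies on the hook and the arm has sunk under it and come to rest (joint above 0.11 rad, slower than 0.1 rad/s) while the basket is still held (value of joint balancer above 0.11 rad and velocity of joint balancer between -0.1 and 0.1 rad/s and contact force between basket_blue and the fingers above 0.3 N and horizontal distance between basket_blue and hook below 0.03 m and distance between basket_blue and hook between 0.085 and 0.13 m), for 0.2 s.
At the end, for the whole second after the job is handed in: The blue basket hangs released by its bail in the hook, upright within 0.2 rad, its origin 90 to 125 mm below the hook and within 25 mm sideways, slower than 0.06 m/s; the arm rests at 0.11 to 0.26 rad; the orange basket stands within 20 mm of its start (value of joint balancer between 0.11 and 0.26 rad and velocity of joint balancer between -0.1 and 0.1 rad/s and horizontal distance between basket_blue and hook below 0.025 m and distance between basket_blue and hook between 0.09 and 0.125 m and height (world z) of basket_blue between 0.04 and 0.13 m and angle between basket_blue's own z axis and vertical below 0.2 rad and linear speed of basket_blue below 0.06 m/s and distance of basket_orange from where it was at the start of the episode below 0.02 m and angle between basket_orange's own z axis and vertical below 0.15 rad); the robot touches nothing.
It fails at once if The arm falls faster than 0.6 rad/s while the blue basket is not held (let go before the arm had settled, or dropped on the hook) (velocity of joint balancer above 0.6 rad/s and contact force between basket_blue and the fingers below 0.05 N).
It fails at once if The basket with the orange grip is moved more than 20 mm or tipped (distance of basket_orange from where it was at the start of the episode above 0.02 m or angle between basket_orange's own z axis and vertical above 0.3 rad).
It also fails if it takes over 46 s, if anything falls off the work surface, if the arm or the gripper's body presses on something with over 40 N, if the wrist force passes 120 N, or if a joint passes its speed limit or range.

### The arm

A 6-joint arm with a two-finger parallel gripper is mounted at the origin on the work surface. World frame = base frame: x ahead of the robot, y to its left, z up, the work surface at z = 0. Lengths are in m, angles in rad, forces in N, time in s.
With the tool pointing down it reaches from about 0.275 to 0.725 m from the base axis. Payload 5.6 kg.
Tool frame: the origin (TCP) lies midway between the tips of the shut fingers; the grasp point (between the pads) lies behind it (robot.hold_point_z is the x of the grasp point in the tool frame, in m); x points along the fingers, z is the direction in which the jaws open and shut, and the axes are right-handed (so a half turn about x gives the same grasp; the last joint's range is limited). The gripper opens to 85 mm and grips with 20 to 120 N. Pads are 22 mm wide; open, the fingers measure 114 mm over their backs; the gripper's body (76 mm by 85 mm) begins 54 mm behind the grasp point. The pads swing forward as they close: fully open they stand 13 mm farther back than shut.
Start: joints at [-0.96, 0.255, 0.108, 0, -1.424, -0.285], TCP at [0.176, -0.521, 0.231] pointing down, gripper open.
Joint ranges: [-2.95, 2.95], [-1.21, 1.97], [-1.09, 1.5], [-2.87, 1.71], [-2.94, -0.07], [-3.05, 3.05]. Speed limits (rad/s): [2.57, 2.57, 3.14, 3.14, 3.14, 3.14].

### API

Orientations are given as [roll, pitch, yaw] about the fixed x, y, z axes, in that order (R = Rz(yaw) Ry(pitch) Rx(roll)).
In Python, from plant import robot gives the robot as it stands.
- The arm moves only by the shell command python3 -m inch 'ROWS' [OPENING] [FORCE]. ROWS is text: rows parted by semicolons, each of 4 numbers parted by spaces: the shift along the tool's x, y, z in mm, then the turn about the tool's x in degrees. A call has 1 to 8 rows; each row shifts and turns the commanded pose from where the row before left it, along the tool's axes as they then stand; what a row does not reach is not made up. A row lasts 1/8 s, in which the tool goes at most 62.5 mm and 10.7 degrees, less where a joint would pass 70% of its speed; a pose out of reach is approached as far as the arm can. A call with a gripper value outside its range is refused whole. OPENING is the closure in counts, from 0 (fully open) to 255 (shut), set as the call begins (- or left out, the last holds). The fingers move at their own pace and stop on an object; FORCE is the grip in N (left out, the last holds). Time passes only in rows, so rows that do not move let the fingers close. It gives the time, the measured TCP pose, the force and the opening at its end, in the units of the state.
- robot.state(): the state, without advancing time (a new reading comes with each control period).
- robot.read_camera(name): name is "scene" or "top"; returns a dict with "image" (384x512x3 uint8, red, green, blue), "range_z" (384x512 float32, m along the optical axis (not along the pixel's ray), 0 where there is no reading), "mtx" (3x3 intrinsics, pixels), "cam_to_world" (4x4, takes a point from camera to world coordinates). Camera axes: x right, y down, z forward; pixel columns grow to the right and rows downward; lengths in m; the calibration is good to about 2 mm. A picture is of the moment at which its call begins.
- robot.sign_off(): hands the job in, once; it reports no verdict.
The state is a dict: "time": time; "joint_pos": joint angles; "qvel": joint speeds; "tau": joint torques, N m; "tcp_pos": TCP position; "tool_rot": TCP orientation; "wrist_force": force on the tool from outside, world axes, zero at the start; "ft_torque": the same for the moment, N m; "opening": finger opening in m.
Only numpy, scipy, OpenCV 4.12 (cv2) and the standard library are available. Lean on these libraries where they do the work, as an engineer would, in place of code of your own. Each camera call takes 0.05 s, during which the arm holds its last target.

## Working session

There is one attempt and no reset: what is moved stays moved. The work goes in short steps, Python scripts to look and compute and a shell command to move; the robot and the scene stay as the last step left them, time stands still between calls to the robot, and variables do not carry over. Pictures are saved under pics/ and viewed, and the job is handed in when it is done.

```bash
ls; mkdir -p pics; python3 - <<'E'
from plant import robot
import cv2,numpy as np
print(robot.state(), robot.hold_point_z)
for n in("scene","top"):
    d=robot.read_camera(n); cv2.imwrite(f"pics/{n}0.png",d["image"][:,:,::-1]); np.savez(f"{n}0.npz",**d)
    print(n,d["mtx"].round(1).tolist(),d["cam_to_world"].round(3).tolist())
E
```

```text
pics
{'time': 0.0, 'joint_pos': array([-9.60415167e-01,  2.55749956e-01,  1.07037027e-01, -5.16197687e-04,
       -1.42390397e+00, -2.84605478e-01]), 'qvel': array([-0.0015816 , -0.0011809 , -0.00071272,  0.00060806, -0.00197931,
        0.00067847]), 'tau': array([ 1.62062461e-04, -3.86633170e+01,  2.37932557e+01,  5.36478817e+00,
       -6.09766910e-03,  1.44373575e-05]), 'tcp_pos': array([ 0.17594224, -0.52058243,  0.23040077]), 'tool_rot': array([0.0112226 , 1.56890552, 1.90771859]), 'wrist_force': array([-0.51954383, -0.18657661, -0.565275  ]), 'ft_torque': array([-0.00309242,  0.02431186, -0.03723415]), 'opening': 0.08528821134985408} -0.0187
scene [[392.0, 0.0, 248.5], [0.0, 392.0, 188.5], [0.0, 0.0, 1.0]] [[-0.736, 0.489, -0.467, 1.113], [0.676, 0.531, -0.511, 0.594], [-0.002, -0.692, -0.722, 1.004], [0.0, 0.0, 0.0, 1.0]]
top [[352.2, 0.0, 253.1], [0.0, 352.2, 191.7], [0.0, 0.0, 1.0]] [[0.01, -0.99, 0.14, 0.405], [-0.999, -0.014, -0.032, 0.024], [0.034, -0.14, -0.99, 1.177], [0.0, 0.0, 0.0, 1.0]]
```

View pics/scene0.png

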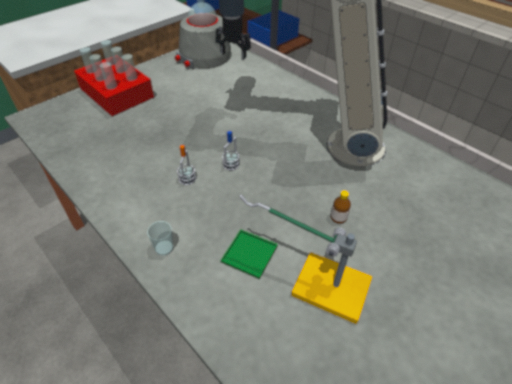

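View pics/top0.png

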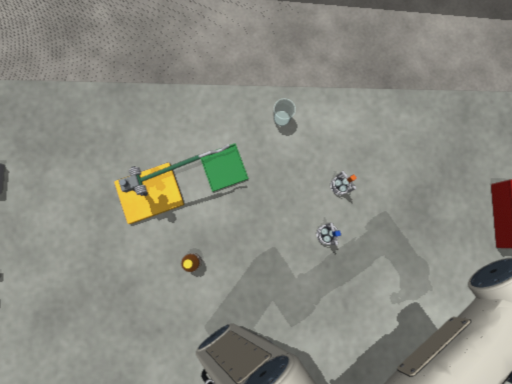

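The scene view shows the blue grip at (230,136), the orange grip at (183,150), and the hook at about (243,198) on the left end of the green arm. In the top view, blue is at (337,234), orange at (352,178), and the hook at about (228,150), with the arm running to the hinge at about (135,180). Next I'll zoom in and measure.

```bash
cat > h.py <<'E'
import numpy as np,cv2
def load(f): return dict(np.load(f))
def ray(d,u,v):
    r=np.linalg.inv(d["mtx"])@[u,v,1.]; T=d["cam_to_world"]; r=T[:3,:3]@r; return T[:3,3],r
def onz(d,u,v,z):
    o,r=ray(d,u,v); return o+r*(z-o[2])/r[2]
def pt(d,u,v):
    o,r=ray(d,u,v); return o+r*d["range_z"][int(round(v)),int(round(u))]
def tri(a,pa,b,pb):
    o1,r1=ray(a,*pa);o2,r2=ray(b,*pb)
    s=np.linalg.lstsq(np.c_[r1,-r2],o2-o1,rcond=None)[0]
    p,q=o1+s[0]*r1,o2+s[1]*r2
    return (p+q)/2,np.linalg.norm(p-q)
def proj(d,p):
    T=np.linalg.inv(d["cam_to_world"]); c=T[:3,:3]@p+T[:3,3]; q=d["mtx"]@c; return q[:2]/q[2]
def blob(d,lo,hi,win):
    h=cv2.cvtColor(d["image"],cv2.COLOR_RGB2HSV); m=cv2.inRange(h,lo,hi)
    k=np.zeros_like(m);u0,u1,v0,v1=win;k[v0:v1,u0:u1]=m[v0:v1,u0:u1]
    v,u=np.nonzero(k); return u.mean(),v.mean(),len(u),(u.min(),u.max(),v.min(),v.max())
def crop(d,win,f,s):
    u0,u1,v0,v1=win; cv2.imwrite(f,cv2.resize(d["image"][v0:v1,u0:u1,::-1],None,fx=s,fy=s,interpolation=cv2.INTER_CUBIC))
E
python3 - <<'E'
from h import *
S=load("scene0.npz");T=load("top0.npz")
for n,lo,hi,ws,wt in(("blue",(100,120,60),(130,255,255),(215,250,120,160),(315,350,215,250)),("or",(5,140,100),(18,255,255),(170,200,140,170),(340,365,165,195))):
    a=blob(S,lo,hi,ws);b=blob(T,lo,hi,wt);print(n,a,b,tri(S,a[:2],T,b[:2]))
    print(pt(T,*b[:2]),pt(S,*a[:2]))
crop(S,(225,355,180,300),"pics/c1.png",6);crop(T,(110,260,130,230),"pics/c2.png",5)
crop(S,(170,250,120,190),"pics/c3.png",8);crop(T,(310,370,160,255),"pics/c4.png",6)
E
```

```text
blue (np.float64(229.4), np.float64(135.95), 40, (np.int64(227), np.int64(231), np.int64(131), np.int64(141))) (np.float64(336.47058823529414), np.float64(233.08823529411765), 34, (np.int64(333), np.int64(340), np.int64(231), np.int64(235))) (array([ 0.42946959, -0.25537787,  0.1379803 ]), np.float64(0.0062034538938721805))
[ 0.43096878 -0.25261844  0.15726456] [ 0.43350349 -0.24564899  0.14491794]
or (np.float64(182.25581395348837), np.float64(149.8139534883721), 43, (np.int64(180), np.int64(184), np.int64(145), np.int64(155))) (np.float64(352.65384615384613), np.float64(177.34615384615384), 26, (np.int64(350), np.int64(355), np.int64(175), np.int64(180))) (array([ 0.59645622, -0.30734625,  0.13915948]), np.float64(0.00874885489705445))
[ 0.5962711  -0.30532528  0.15635024] [ 0.59736582 -0.29794684  0.14378933]
```

View pics/c1.png

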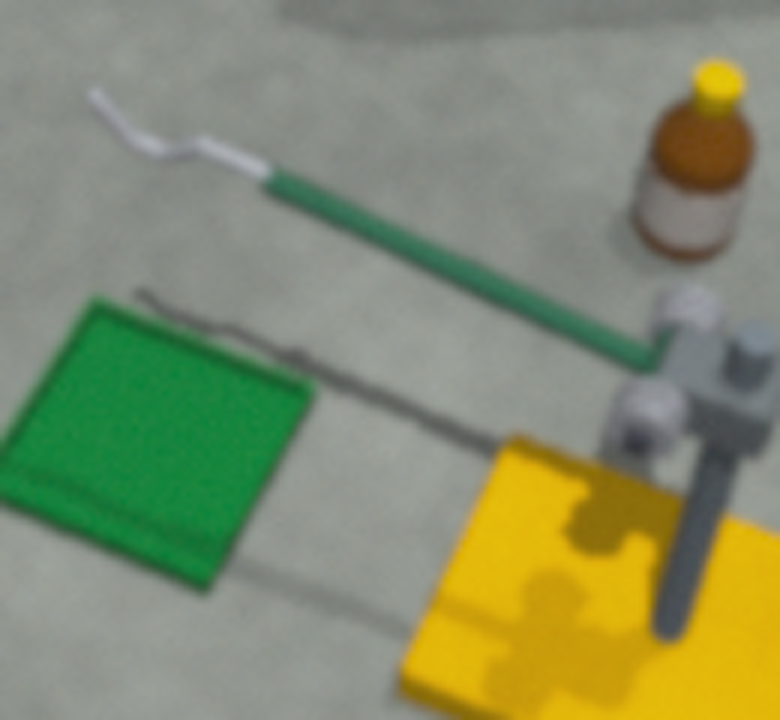

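View pics/c2.png

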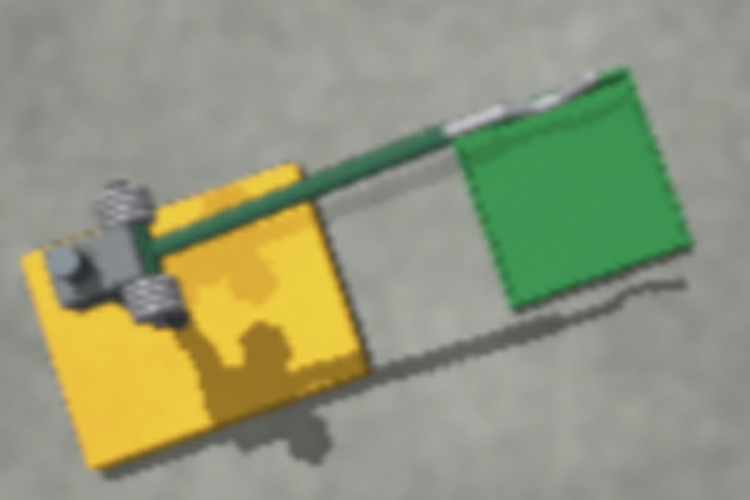

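View pics/c3.png

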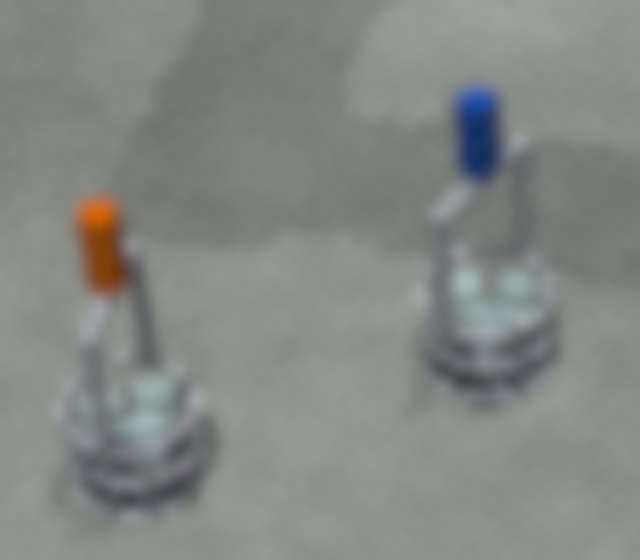

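View pics/c4.png

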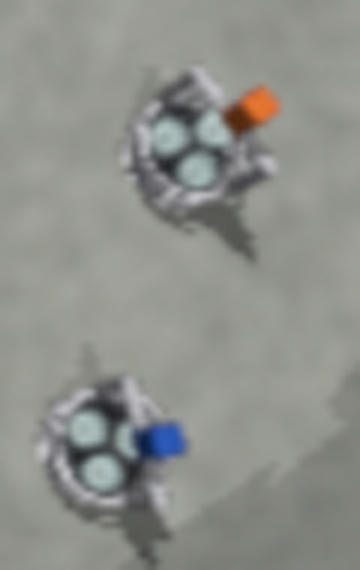

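```bash
python3 - <<'E'
from h import *
S=load("scene0.npz");T=load("top0.npz")
c1=lambda x,y:(225+x/6-.4,180+y/6-.4);c2=lambda x,y:(110+x/5-.4,130+y/5-.4)
c3=lambda x,y:(170+x/8-.4,120+y/8-.4);c4=lambda x,y:(310+x/6-.4,160+y/6-.4)
P={}
for n,a,b in(("vbot",c1(150,152),c2(543,104)),("crest",c1(203,142),c2(503,107)),("tip",c1(93,90),c2(595,78)),("armstart",c1(268,180),c2(447,131)),
 ("armend",c1(655,358),c2(155,247)),("barrelmid",c1(662,355),c2(140,250)),("rod",c1(752,340),c2(68,263)),
 ("bailA",c3(440,215),c4(157,495)),("bailB",c3(518,143),c4(130,385)),("griptop",c3(478,98),c4(168,437)),
 ("oA",c3(88,345),c4(265,165)),("oB",c3(132,250),c4(203,75)),("ogtop",c3(100,206),c4(262,103))):
    p,e=tri(S,a,T,b);P[n]=p;print(n,p.round(4),round(e,4))
for n,a,z in(("grip",c4(168,437),.156),("ogrip",c4(262,103),.156),("vb",c2(543,104),.235)):
    print(n,onz(T,*a,z))
for n,a,z in(("grip",c3(478,98),.156),("ogrip",c3(100,206),.156),("vb",c1(150,152),.235)): print(n,onz(S,*a,z))
for z in (.113,): 
  for nm,d,l in(("S",S,(c3(440,215),c3(518,143))),("T",T,(c4(157,495),c4(130,385)))):
    a,b=[onz(d,*q,z) for q in l];print(nm,a,b,(a+b)/2,np.linalg.norm(a-b),np.degrees(np.arctan2(*(b-a)[1::-1])))
for a,b in(("vbot","armend"),("armstart","armend"),("tip","rod")):
    d=P[b]-P[a];print(a,b,np.degrees(np.arctan2(d[1],d[0])),np.hypot(*d[:2]))
# red/arm points from top depth
hsv=cv2.cvtColor(T["image"],cv2.COLOR_RGB2HSV)
pts=[pt(T,u,v) for v in range(130,190) for u in range(140,202) if hsv[v,u,1]>90 and 60<hsv[v,u,0]<95]
pts=np.array([p for p in pts if p[2]>.19]);print(len(pts));
if len(pts)>5:
  m=pts.mean(0);w=np.linalg.svd(pts-m)[2][0];print(m,w,np.degrees(np.arctan2(w[1],w[0])))
E
```

```text
vbot [0.6508 0.0914 0.2302] 0.0033
crest [0.6425 0.1131 0.2489] 0.0073
tip [0.659  0.0627 0.2536] 0.0047
armstart [0.6314 0.1432 0.2405] 0.0056
armend [0.5684 0.305  0.2166] 0.0091
barrelmid [0.5671 0.3096 0.2217] 0.0045
rod [0.5546 0.3389 0.2494] 0.0052
bailA [ 0.4126 -0.2854  0.0577] 0.0225
bailB [ 0.448  -0.2241  0.1637] 0.03
griptop [ 0.4308 -0.2532  0.1581] 0.0065
oA [ 0.5851 -0.3443  0.046 ] 0.0016
oB [ 0.6058 -0.2709  0.1639] 0.0124
ogtop [ 0.5952 -0.3036  0.1598] 0.0063
grip [ 0.43292741 -0.25631691  0.156     ]
ogrip [ 0.59811918 -0.30733429  0.156     ]
vb [0.65059536 0.08985534 0.235     ]
grip [ 0.42760152 -0.25216577  0.156     ]
ogrip [ 0.59153508 -0.30432935  0.156     ]
vb [0.65273276 0.09591591 0.235     ]
S [ 0.4589667  -0.24365568  0.113     ] [ 0.40086512 -0.25813647  0.113     ] [ 0.42991591 -0.25089607  0.113     ] 0.05987893669939048 -166.00516273342507
T [ 0.40507941 -0.26184554  0.113     ] [ 0.46008216 -0.24935252  0.113     ] [ 0.43258078 -0.25559903  0.113     ] 0.05640371077467196 12.79673061073309
vbot armend 111.09209345479806 0.2288955184426323
armstart armend 111.26259589568235 0.17363824975977996
tip rod 110.71313780708047 0.29528584538461433
171
[0.60064025 0.21935112 0.2314303 ] [-0.35551162  0.92246765 -0.15054874] 111.07626160995697
```

```bash
cat >> h.py <<'E'
from scipy.spatial.transform import Rotation as R
def toolR(s): return R.from_euler("xyz",s["tool_rot"]).as_matrix()
def plan(s,goal,yawz):
    """shift in tool axes (mm) from the current pose to goal TCP; turn (deg) bringing tool z to world heading yawz (mod 180)"""
    M=toolR(s); d=M.T@(np.array(goal)-s["tcp_pos"])*1000
    h=np.degrees(np.arctan2(M[1,2],M[0,2])); t=-((yawz-h+90)%180-90)
    return d.round(1),round(t,1),round(h,1)
E
python3 - <<'E'
from plant import robot
from h import *
s=robot.state();print(toolR(s).round(3))
print(plan(s,[.4305,-.2535,.23],13.5)); print(plan(s,[.4305,-.2535,.117],13.5))
E
```

```text
[[-0.001 -0.947 -0.32 ]
 [ 0.002 -0.32   0.947]
 [-1.     0.     0.002]]
(array([   0.8, -326.7,  171.6]), np.float64(-84.8), np.float64(108.7))
(array([ 113.8, -326.7,  171.4]), np.float64(-84.8), np.float64(108.7))
```

```bash
python3 -m inch '0 -41 21.5 0;0 -41 21.5 0;0 -41 21.5 0;0 -41 21.5 0;0 -41 21.5 0;0 -41 21.5 0;0 -41 21.5 0;0 -40 21 0' 0 40
python3 -m inch '0 0 0 -10.5;0 0 0 -10.5;0 0 0 -10.5;0 0 0 -10.5;0 0 0 -10.5;0 0 0 -10.5;0 0 0 -10.5;0 0 0 -10.5'
python3 - <<'E'
from plant import robot
from h import *
s=robot.state();print(s["time"],plan(s,[.4305,-.2535,.117],13.5))
S=robot.read_camera("scene");T=robot.read_camera("top");np.savez("s1.npz",**S);np.savez("t1.npz",**T)
crop(S,(170,300,60,190),"pics/d1.png",5);crop(T,(280,400,160,280),"pics/d2.png",5)
E
```

```text
time: 1.1
tcp_pos: [0.4317, -0.2525, 0.231]
tool_rot: [0.71, 1.57, 2.606]
wrist_force: [-0.1, -1.1, 0.6]
opening: 0.0855
time: 2.1
tcp_pos: [0.4307, -0.2538, 0.2308]
tool_rot: [-0.709, 1.57, 2.659]
wrist_force: [1.0, 0.1, 0.3]
opening: 0.0851
2.1 (array([113.8,  -0.2,   0. ]), np.float64(-0.5), np.float64(-167.0))
```

View pics/d1.png

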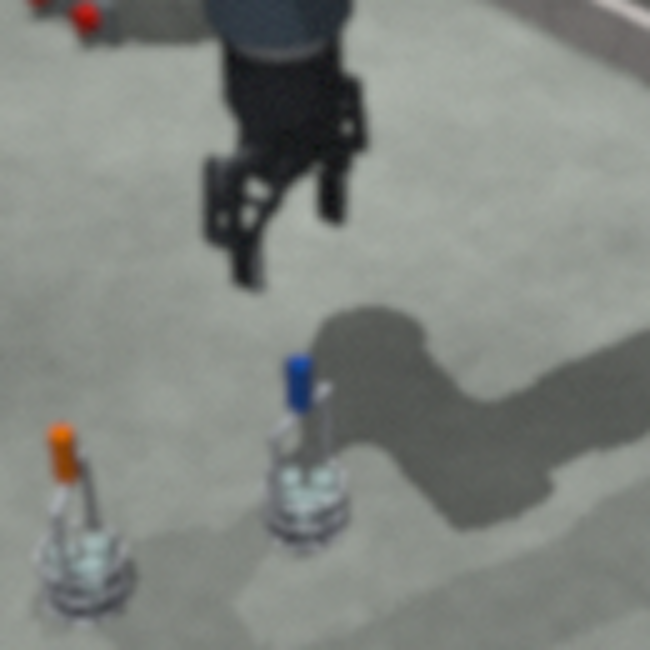

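View pics/d2.png

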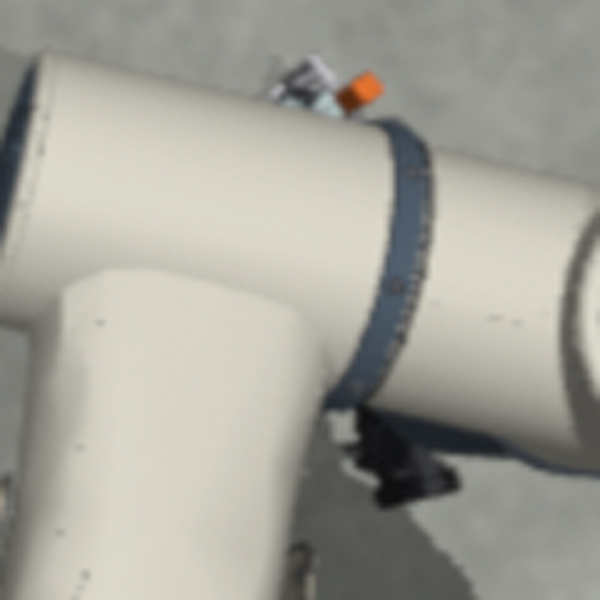

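The fingers straddle the blue grip's column in the scene view, with tips at about (219.5,117.5) and (236.5,104.5). I'll use them to check the camera bias.

```bash
python3 - <<'E'
from h import *
S=load("s1.npz")
print(proj(S,np.array([.4307,-.2538,.2438])), (228.1,110.6))
print(proj(S,np.array([.4305,-.2535,.156])),"seen griptop",170+300/5-.4,60+358/5-.4)
h=cv2.cvtColor(S["image"],cv2.COLOR_RGB2HSV);print(blob(S,(100,120,60),(130,255,255),(220,240,125,150)))
print(proj(S,np.array([.4305,-.2535,.1345])))
E
```

```text
[227.34194513 110.94148895] (228.1, 110.6)
[228.46763884 132.02596669] seen griptop 229.6 131.2
(np.float64(229.51282051282053), np.float64(136.12820512820514), 39, (np.int64(228), np.int64(231), np.int64(131), np.int64(141)))
[228.70338173 136.8903204 ]
```

```bash
python3 -m inch '20 0 0 0;30 0 0 0;30 0 0 0;20 0 0 0;13 0 0 0;0 0 0 0'
python3 -m inch '0 0 0 0;0 0 0 0;0 0 0 0;0 0 0 0;0 0 0 0;0 0 0 0' 255 40
python3 -m inch '-8 0 0 0;-8 0 0 0;-8 0 0 0;-8 0 0 0;0 0 0 0'
python3 - <<'E'
from plant import robot
from h import *
s=robot.state();print(s["time"],s["wrist_force"])
S=robot.read_camera("scene");np.savez("s2.npz",**S)
crop(S,(170,300,60,190),"pics/e1.png",5)
E
```

```text
time: 2.95
tcp_pos: [0.4305, -0.2538, 0.1176]
tool_rot: [-0.461, 1.569, 2.9]
wrist_force: [-0.9, 0.1, -0.3]
opening: 0.0853
time: 3.7
tcp_pos: [0.431, -0.254, 0.1185]
tool_rot: [2.157, 1.571, -0.764]
wrist_force: [-1.9, 0.7, 1.0]
opening: 0.0155
time: 4.32
tcp_pos: [0.4315, -0.2541, 0.1511]
tool_rot: [2.621, 1.569, -0.299]
wrist_force: [-0.2, 1.0, -2.8]
opening: 0.0155
4.325 [-0.19380738  0.97964229 -2.79840965]
```

View pics/e1.png

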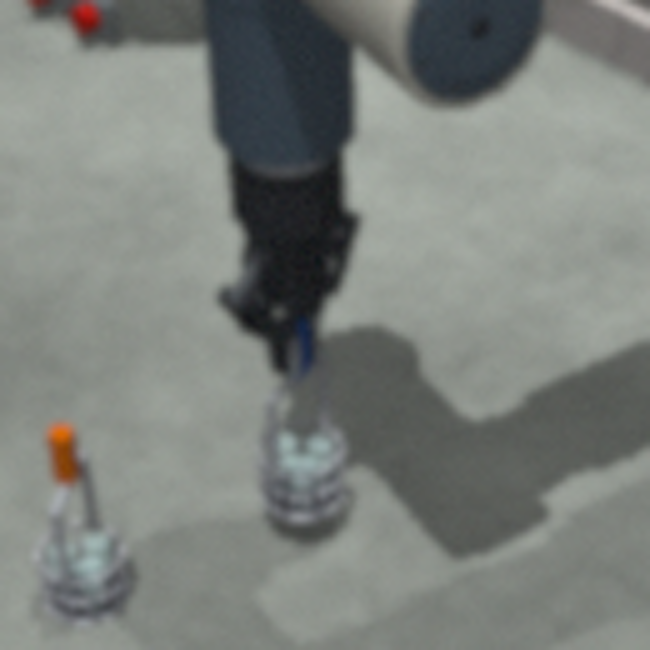

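The basket is held: opening 15.5 mm, about 3 N of weight, and it hangs upright at e1 (303,460). Orange hasn't moved. Next I'll lift and approach the hook from the tip side.

```bash
python3 -m inch '-20 0 0 0;-30 0 0 0;-30 0 0 0;-30 0 0 0;-17 0 0 0;0 0 0 0'
python3 - <<'E'
from plant import robot
from h import *
s=robot.state();u=np.array([-.360,.933]);H=np.array([.6515,.0925])
print(s["time"],plan(s,[*(H-.08*u),.278],21.1))
T=load("top0.npz");print(pt(T,284,103),pt(T,284,118))
E
```

```text
time: 5.12
tcp_pos: [0.4315, -0.2541, 0.278]
tool_rot: [2.685, 1.569, -0.235]
wrist_force: [-0.7, -0.2, -4.0]
opening: 0.0154
5.125 (array([   0.4, -210.7, -302.4]), np.float64(-8.4), np.float64(-167.3))
[ 0.86317709 -0.11297664  0.05853963] [ 0.83203565 -0.11989902  0.00083954]
```

```bash
python3 -m inch '0 -10 -14 0;0 -18 -26 0;0 -20 -29 0;0 -20 -29 0;0 -20 -29 0;0 -20 -29 0;0 -20 -29 0;0 -20 -29 0'
python3 -m inch '0 -20 -29 0;0 -20 -29 0;0 -14 -20 0;0 -8 -11 0;0 0 0 -4.2;0 0 0 -4.2;0 0 0 0;0 0 0 0'
python3 - <<'E'
from plant import robot
from h import *
s=robot.state();u=np.array([-.360,.933]);H=np.array([.6515,.0925])
print(s["time"],plan(s,[*(H-.08*u),.278],21.1))
S=robot.read_camera("scene");T=robot.read_camera("top");np.savez("s3.npz",**S);np.savez("t3.npz",**T)
crop(S,(190,320,120,250),"pics/f1.png",5);crop(T,(150,310,90,210),"pics/f2.png",5)
E
```

```text
time: 6.12
tcp_pos: [0.6079, -0.0607, 0.2755]
tool_rot: [-0.292, 1.568, 3.071]
wrist_force: [0.1, -0.1, -2.6]
opening: 0.0156
time: 7.12
tcp_pos: [0.6804, 0.0174, 0.277]
tool_rot: [-0.243, 1.57, -3.019]
wrist_force: [0.5, 0.3, -2.0]
opening: 0.0155
7.125 (array([-1. , -0.4, -0.1]), np.float64(-0.1), np.float64(-159.0))
```

View pics/f1.png

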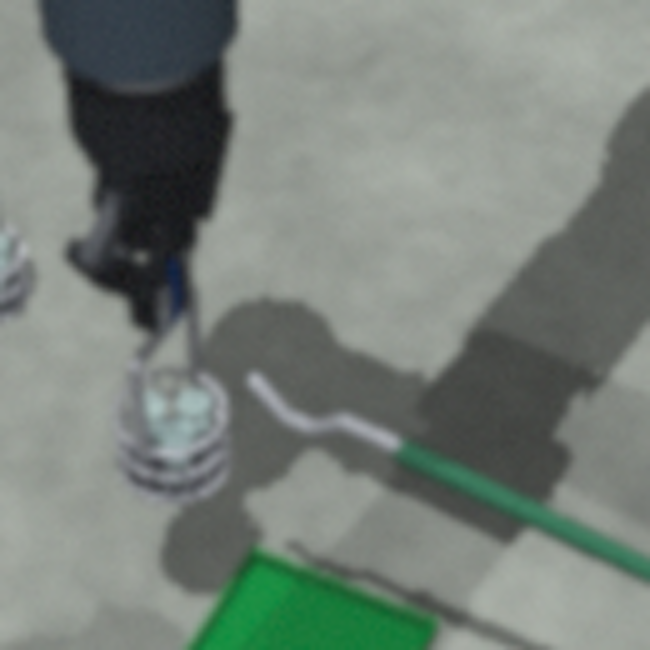

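View pics/f2.png

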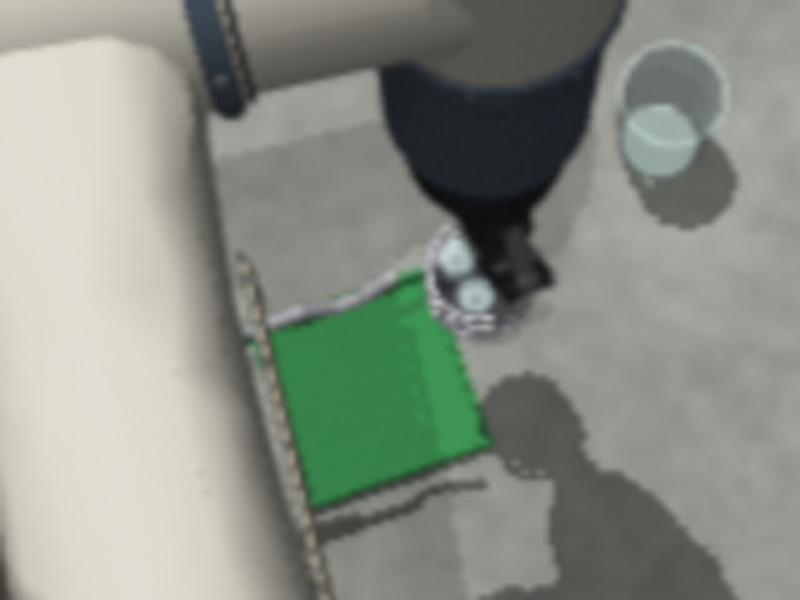

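```bash
python3 - <<'E'
from h import *
S=load("s3.npz");T=load("t3.npz")
f=lambda p:((proj(S,np.array(p))-[190,120]+.4)*5).round(0);g=lambda p:((proj(T,np.array(p))-[150,90]+.4)*5).round(0)
c=np.array([.6804,.0174]);a=np.radians(21);x=np.array([np.cos(a),np.sin(a)])*.031
for z in(.2675,):print("bar ends",f([*(c-x),z]),f([*(c+x),z]),"grip bottom",f([*c,.2715]))
b=.277-.1185
print("basket bottom c",f([*c,b]),g([*c,b]),"rim c",f([*c,b+.045]),g([*c,b+.045]))
H=np.array([.6515,.0925]);u=np.array([-.36,.933])
print("V",f([*H,.235]),g([*H,.235]),"tip",f([*(H-.026*u),.251]),g([*(H-.026*u),.251]))
E
```

```text
bar ends [188. 293.] [130. 369.] grip bottom [159. 325.]
basket bottom c [170. 464.] [475. 290.] rim c [166. 411.] [475. 269.]
V [297. 422.] [338. 302.] tip [253. 385.] [382. 279.]
```

The basket rim is at f1 (175,410), 5–9 crop px from its predicted position. The V is at about (308,425), shifted by the same kind of bias, so the relative offset holds. Now I move along +hook y over the tip.

```bash
python3 -m inch '-2 -8 0 0;0 -12 0 0;0 -12 0 0;0 -12 0 0;0 -12 0 0;0 -12 0 0;0 -8 0 0;0 -4 0 0'
python3 -m inch '0 0 0 0;0 0 0 0'
python3 - <<'E'
from plant import robot
from h import *
s=robot.state();u=np.array([-.360,.933]);H=np.array([.6515,.0925])
print(s["time"],s["wrist_force"],plan(s,[*H,.278],21.1))
S=robot.read_camera("scene");T=robot.read_camera("top");np.savez("s4.npz",**S);np.savez("t4.npz",**T)
crop(S,(190,320,120,250),"pics/g1.png",5);crop(T,(150,310,90,210),"pics/g2.png",5)
E
```

```text
time: 8.22
tcp_pos: [0.6516, 0.0926, 0.2793]
tool_rot: [2.909, 1.571, 0.135]
wrist_force: [0.6, 0.9, -2.8]
opening: 0.0155
time: 8.48
tcp_pos: [0.6519, 0.0917, 0.2793]
tool_rot: [1.343, 1.571, -1.432]
wrist_force: [0.1, -1.0, -3.1]
opening: 0.0151
8.475 [ 0.05677179 -0.96245745 -3.12962811] (array([ 1.3, -0.9,  0.1]), np.float64(-0.1), np.float64(-159.0))
```

View pics/g1.png

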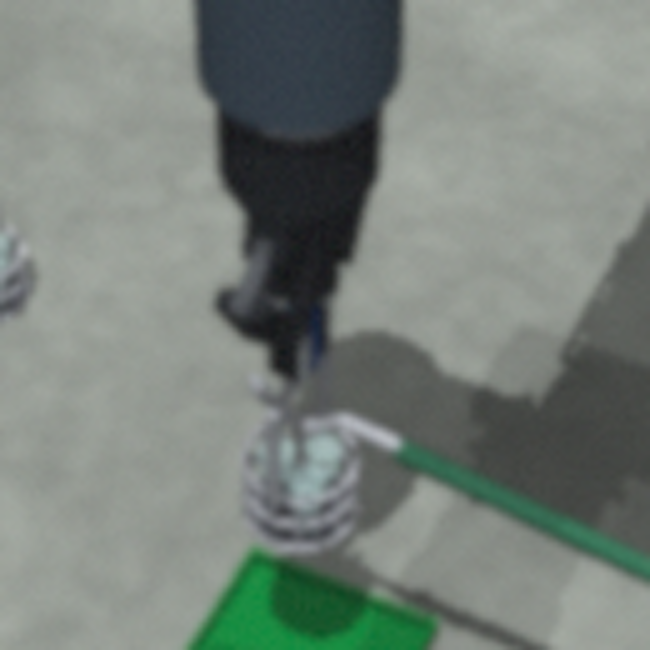

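View pics/g2.png

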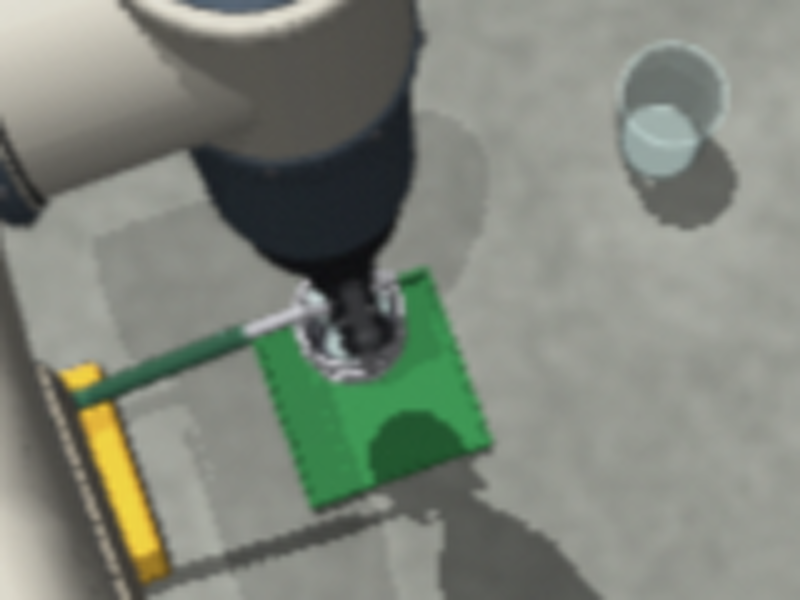

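The tip shows through the bail window at g1 (262,385), the hook bar enters the basket's bail, and the arm hasn't moved. Lowering.

```bash
python3 -m inch '6 0 0 0;8 0 0 0;8 0 0 0;6 0 0 0;4 0 0 0;4 0 0 0;4 0 0 0;4 0 0 0'
python3 -m inch '4 0 0 0;4 0 0 0;4 0 0 0;4 0 0 0;4 0 0 0;0 0 0 0;0 0 0 0;0 0 0 0'
python3 - <<'E'
from plant import robot
from h import *
s=robot.state()
print(s["time"],s["wrist_force"],s["tcp_pos"])
S=robot.read_camera("scene");T=robot.read_camera("top");np.savez("s5.npz",**S);np.savez("t5.npz",**T)
crop(S,(200,330,130,260),"pics/i1.png",5)
fs=[]
for i in range(6): robot.read_camera("top");fs.append(robot.state()["wrist_force"][2])
print(np.round(fs,2),np.mean(fs))
E
```

```text
time: 9.57
tcp_pos: [0.652, 0.0919, 0.2354]
tool_rot: [2.637, 1.57, -0.137]
wrist_force: [0.6, -1.1, -1.6]
opening: 0.0158
time: 10.58
tcp_pos: [0.6518, 0.0921, 0.2155]
tool_rot: [-2.792, 1.571, 0.717]
wrist_force: [0.0, -0.6, -0.6]
opening: 0.0154
10.575 [ 0.0192092  -0.57608559 -0.59753528] [0.6517544  0.09211973 0.21547536]
[ 0.17 -0.08 -0.32 -0.28  0.   -0.65] -0.1925256432573803
```

View pics/i1.png

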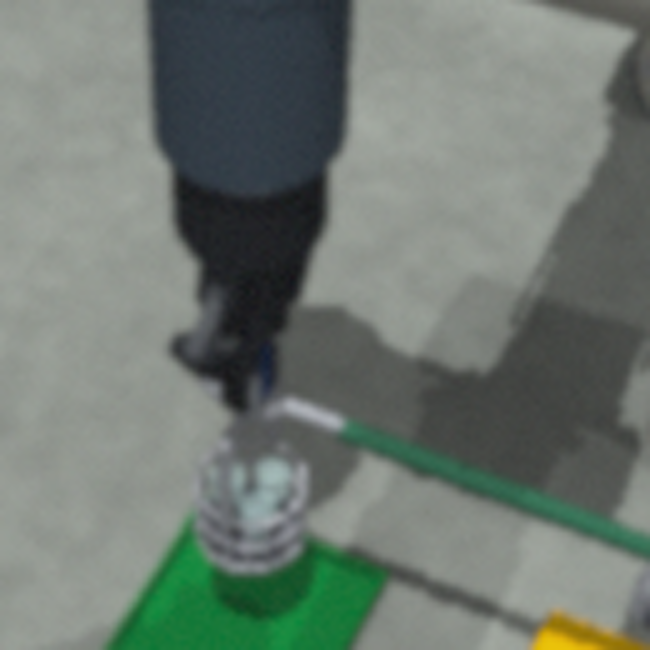

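```bash
python3 -m inch '2 0 0 0;2 0 0 0;0 0 0 0;0 0 0 0;0 0 0 0'
python3 - <<'E'
from plant import robot
import numpy as np
fs=[]
for i in range(20): robot.read_camera("top");fs.append(robot.state()["wrist_force"])
fs=np.array(fs);print(fs.mean(0),fs.std(0)/4.5,robot.state()["tcp_pos"],robot.state()["time"])
E
```

```text
time: 11.6
tcp_pos: [0.6518, 0.0922, 0.2114]
tool_rot: [-2.335, 1.571, 1.175]
wrist_force: [-0.1, 0.3, 0.2]
opening: 0.0154
[-0.17338502  0.63941286  0.19913621] [0.10096693 0.09463197 0.08816734] [0.65178135 0.09211476 0.21124848] 12.6
```

```bash
python3 -m inch '0 -1 0 0;0 -1 0 0;0 -1 0 0;0 0 0 0;0 0 0 0;0 0 0 0'
python3 - <<'E'
from plant import robot
from h import *
fs=[]
for i in range(20): robot.read_camera("top");fs.append(robot.state()["wrist_force"])
fs=np.array(fs);print(fs.mean(0),fs.std(0)/4.5,robot.state()["tcp_pos"],robot.state()["time"])
S=robot.read_camera("scene");np.savez("s6.npz",**S)
crop(S,(200,330,130,260),"pics/j1.png",5)
E
```

```text
time: 13.35
tcp_pos: [0.6507, 0.0948, 0.2113]
tool_rot: [0.999, 1.571, -1.775]
wrist_force: [1.7, -1.5, -0.7]
opening: 0.0154
[ 0.36846562 -2.12309922  0.13631125] [0.10920224 0.12034438 0.0995356 ] [0.65069245 0.09482176 0.211266  ] 14.35
```

View pics/j1.png

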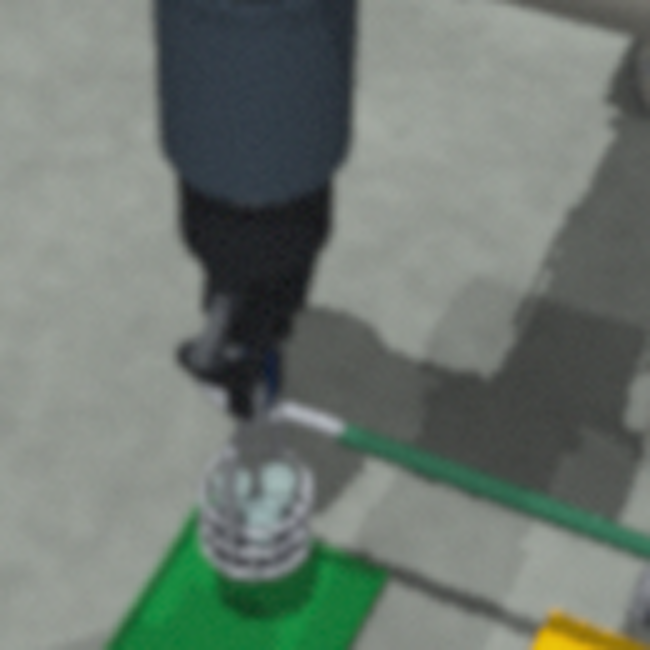

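Pushing 3 mm further builds a 2 N side load, so I'll go back 2 mm, which is the load-free spot. The bail lies in the V with the arm visibly sunk, tail at j1 (345,430). Then I release.

```bash
python3 -m inch '0 1 0 0;0 1 0 0;0 0 0 0;0 0 0 0'
python3 - <<'E'
from plant import robot
from h import *
fs=[]
for i in range(10): robot.read_camera("top");fs.append(robot.state()["wrist_force"])
print(np.mean(fs,0),robot.state()["tcp_pos"],robot.state()["time"])
E
python3 -m inch '0 0 0 0;0 0 0 0;0 0 0 0;0 0 0 0;0 0 0 0;0 0 0 0;0 0 0 0;0 0 0 0' 150
python3 - <<'E'
from plant import robot
from h import *
S=robot.read_camera("scene");np.savez("s7.npz",**S)
crop(S,(200,330,130,260),"pics/k1.png",5)
E
```

```text
time: 14.9
tcp_pos: [0.6514, 0.0934, 0.2113]
tool_rot: [-2.184, 1.57, 1.325]
wrist_force: [-0.3, 1.3, 0.9]
opening: 0.0154
[-0.18324302  1.27216143  0.35024098] [0.6514758  0.09305805 0.2113037 ] 15.4
time: 16.4
tcp_pos: [0.6514, 0.093, 0.2113]
tool_rot: [2.959, 1.571, 0.185]
wrist_force: [0.4, 0.3, -0.2]
opening: 0.0354
```

View pics/k1.png

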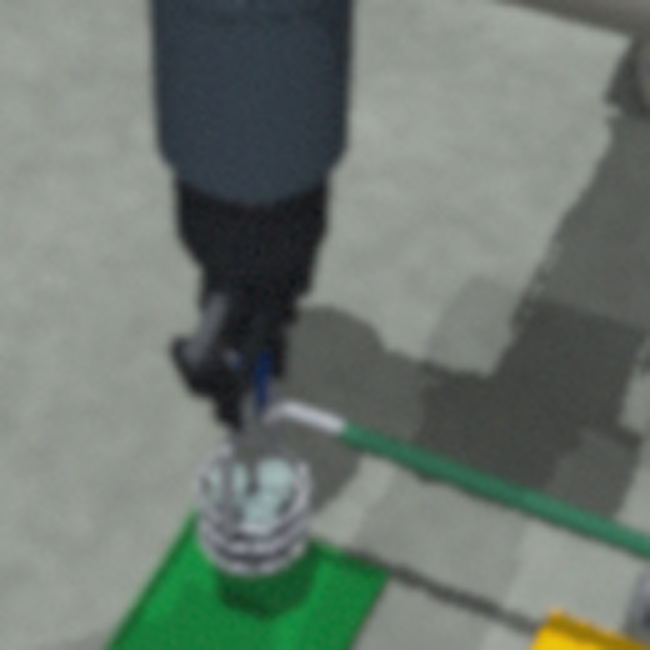

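The basket hangs on its own at k1 (252,500) and the arm is still at (345,430), unchanged. Opening wide and backing straight up.

```bash
python3 -m inch '0 0 0 0;0 0 0 0;0 0 0 0;0 0 0 0;-4 0 0 0;-6 0 0 0;-8 0 0 0;-10 0 0 0' 40
python3 -m inch '-10 0 0 0;-14 0 0 0;-16 0 0 0;-16 0 0 0;-16 0 0 0;-10 0 0 0;-4 0 0 0;0 0 0 0'
python3 -m inch '0 0 0 0;0 0 0 0;0 0 0 0;0 0 0 0;0 0 0 0;0 0 0 0;0 0 0 0;0 0 0 0'
python3 - <<'E'
from plant import robot
from h import *
S=robot.read_camera("scene");np.savez("s8.npz",**S);T=robot.read_camera("top");np.savez("t8.npz",**T)
crop(S,(150,330,100,260),"pics/l1.png",4);crop(T,(150,400,90,240),"pics/l2.png",3)
b=blob(S,(100,120,60),(130,255,255),(230,270,170,230));print("blue",b)
print(blob(S,(5,140,100),(18,255,255),(170,200,140,170)),"orange before 182.26,149.81")
for i in range(20): robot.read_camera("top")
S2=robot.read_camera("scene");print(blob(S2,(100,120,60),(130,255,255),(230,270,170,230)),robot.state()["time"],robot.state()["wrist_force"])
print(np.abs(S2["image"].astype(int)-S["image"])[150:260,200:330].mean())
E
```

```text
time: 17.45
tcp_pos: [0.6515, 0.093, 0.2401]
tool_rot: [2.903, 1.571, 0.129]
wrist_force: [0.6, 0.3, 0.6]
opening: 0.0716
time: 18.45
tcp_pos: [0.6514, 0.0931, 0.3251]
tool_rot: [-0.83, 1.571, 2.679]
wrist_force: [-0.1, -0.2, -0.4]
opening: 0.0722
time: 19.45
tcp_pos: [0.6514, 0.093, 0.3253]
tool_rot: [-1.938, 1.571, 1.571]
wrist_force: [-0.3, -0.7, 0.3]
opening: 0.0721
blue (np.float64(250.03030303030303), np.float64(205.07575757575756), 66, (np.int64(247), np.int64(253), np.int64(199), np.int64(211)))
(np.float64(182.125), np.float64(150.025), 40, (np.int64(180), np.int64(184), np.int64(145), np.int64(155))) orange before 182.26,149.81
(np.float64(250.03030303030303), np.float64(205.07575757575756), 66, (np.int64(247), np.int64(253), np.int64(199), np.int64(211))) 20.6 [ 1.3417911   0.90967782 -0.23157516]
1.1975757575757575
```

View pics/l1.png

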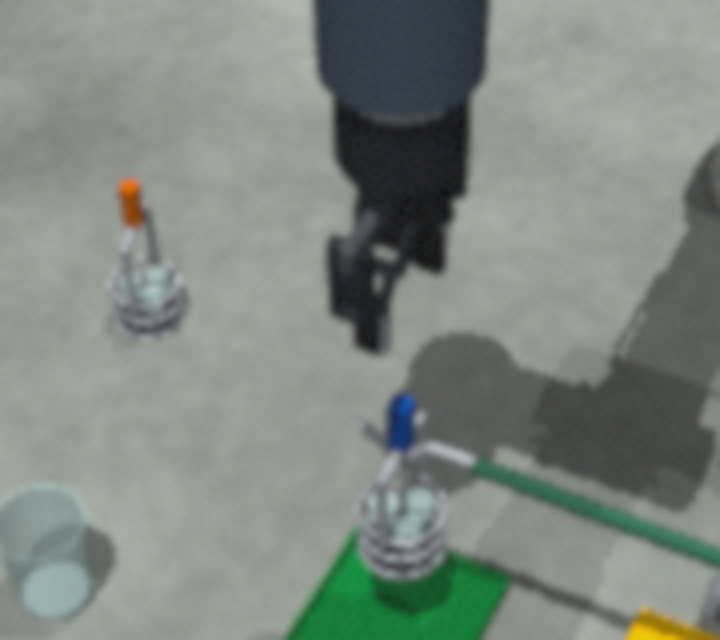

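View pics/l2.png

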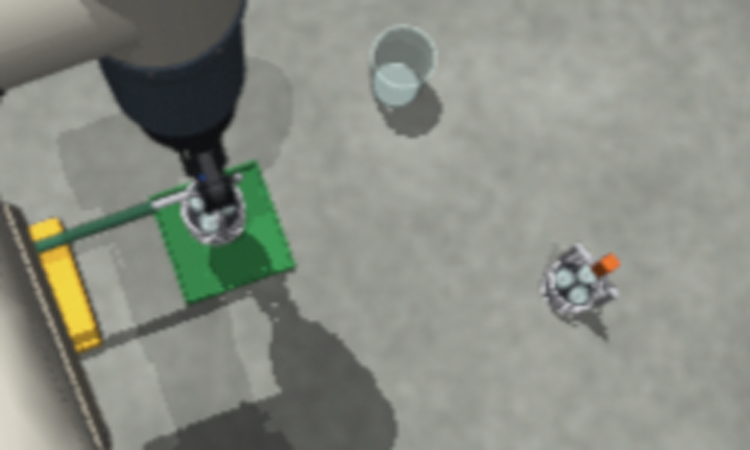

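The basket hangs upright in the V over the tray, with its grip at l1 (402,420) and still. The gripper is clear and orange hasn't moved. I'll do one height check and then sign off.

```bash
python3 - <<'E'
from plant import robot
from h import *
S=load("s8.npz")
for z in(.085,.0925,.1): print(z,proj(S,np.array([.6514,.093,z+.1345])),"seen 250.0 205.1 (bias about +1,-0.7)")
print(robot.sign_off())
E
```

```text
0.085 [249.22159361 207.94409155] seen 250.0 205.1 (bias about +1,-0.7)
0.0925 [249.22052774 206.0751398 ] seen 250.0 205.1 (bias about +1,-0.7)
0.1 [249.21945062 204.18648978] seen 250.0 205.1 (bias about +1,-0.7)
the job is handed in; nothing more can be done
None
```

The blue basket is hanging by its bail in the hook over the green tray, and I handed the job in at about 20.6 s. `sign_off` reports no verdict, and I had no direct reading of the balancer joint or its speed.

**What I did:** I took the basket by its blue grip and passed the bail over the hook tip from the tip side. I then lowered it, still held, until the wrist carried almost none of its weight, about 0.2 to 0.35 N off zero. I held it there for more than 3 s before opening the fingers and backing straight up.

**Last checks:**
- **Basket height:** its origin is about 93 to 94 mm above the surface, so the hook sank about 37 mm. That works out to about 0.15 rad.
- **At rest:** the basket stands upright, and its grip was at the same pixel in two pictures about 1 s apart.
- **Orange basket:** its grip is within 0.3 pixel of where it started.
- **Gripper:** its finger tips stop about 75 mm above the grip, touching nothing.

**What disagreed:**
- **Cameras:** the two views differed by about 4 to 6 mm on positions, and I used the average.
- **Side force:** a 3 mm side correction while the basket was held gave about 2 N of side force. I took 2 mm of it back, which still left about 1.3 N at release. The basket did not visibly swing or shift when let go.

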